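Drift the stake-holder cover into line and drop in its bolt

TASK

The cover plate on the goldsmith's stake holder has slid out of line with the holes below it. Take the tapered drift pin from the wooden rack and push it fully down through either hole, so that plate and block line up, and leave it there; then fit the hex-headed bolt in the other hole, right down until its flange rests on the plate. The bolt just drops in, no turning.

Things in the scene. Friction and masses are not known exactly. Their poses are not given: they have to be found in the camera images.
- holder: Dark steel block fixed to the bench, 200 x 96 x 65 mm (x, y, z; feet make it 240 long). Origin: centre of underside, x along its length, z up. Two vertical through holes, 37 mm wide, at x = -50 and +50 mm, y = 0. A rail 6 mm high along each long side stops the plate turning or moving sideways. Place and yaw vary.
- plate: Loose aluminium plate, oiled, 180 x 80 x 10 mm, about 0.35 kg, lying on the holder between its rails, free to slide along the holder's x. Origin: centre of underside. Same two 37 mm holes at x = -50 and +50 mm; in line when its origin is over the holder's. Starts 8 to 11 mm off along x. Its top is 75 mm above the bench.
- drift_grip (a point): Drift pin, steel, 0.3 kg, upright in a rack hole: bare round handle 26 mm wide, flange 52 mm wide and 6 thick, below it a 60 mm shank, 32.6 mm wide for 14 mm, then tapering to a 7 mm tip. Point: centre of handle, on the axis, 28 mm above the flange's underside, 22 below the top, 88 above the tip; z up. Home in the holder, the point is 103 mm above the bench.
- bolt_grip (a point): Bolt, 0.3 kg, upright in the rack: tall hex head 30 mm across flats, flange 52 wide, 50 mm shank 26 wide, tapered end. Point on axis, 28 mm above flange's underside, 14 below top, 78 above tip; at home 103 above bench. Its x runs along the rack's row, flats face y. Rack: fixed wooden board, top at 78 mm, 3 holes 90 mm apart; third thing has a T handle. Grip across the row, lift straight out.
There are look-alikes about, which are no part of the job. Several things have the shape of the plate; the one meant has the colours described above. Leave any yellow look-alike of the part that bears drift_grip alone.

How it is judged:
On the way, in this order (a step that is already met when the one before it is completed fails the run):
1. the drift pin is fully home in one of the two holes and the plate is in line (x of plate in the frame of holder between -0.007 and 0.007 m and z of plate in the frame of holder between 0.06 and 0.069 m and angle between plate's own z axis and vertical below 0.08 rad and ((x of drift_grip in the frame of holder between 0.04 and 0.06 m and y of drift_grip in the frame of holder between -0.01 and 0.01 m and z of drift_grip in the frame of holder between 0.097 and 0.108 m and angle between drift_grip's own z axis and vertical below 0.15 rad) or (x of drift_grip in the frame of holder between -0.06 and -0.04 m and y of drift_grip in the frame of holder between -0.01 and 0.01 m and z of drift_grip in the frame of holder between 0.097 and 0.108 m and angle between drift_grip's own z axis and vertical below 0.15 rad))), for 0.2 s.
2. the bolt is fully home in the other hole, with the drift pin still in (x of plate in the frame of holder between -0.007 and 0.007 m and z of plate in the frame of holder between 0.06 and 0.069 m and angle between plate's own z axis and vertical below 0.08 rad and ((x of drift_grip in the frame of holder between 0.04 and 0.06 m and y of drift_grip in the frame of holder between -0.01 and 0.01 m and z of drift_grip in the frame of holder between 0.097 and 0.108 m and angle between each of drift_grip, bolt_grip's own z axis and vertical below 0.15 rad and x of bolt_grip in the frame of holder between -0.06 and -0.04 m and y of bolt_grip in the frame of holder between -0.01 and 0.01 m and z of bolt_grip in the frame of holder between 0.097 and 0.108 m) or (x of drift_grip in the frame of holder between -0.06 and -0.04 m and y of drift_grip in the frame of holder between -0.01 and 0.01 m and z of drift_grip in the frame of holder between 0.097 and 0.108 m and angle between each of drift_grip, bolt_grip's own z axis and vertical below 0.15 rad and x of bolt_grip in the frame of holder between 0.04 and 0.06 m and y of bolt_grip in the frame of holder between -0.01 and 0.01 m and z of bolt_grip in the frame of holder between 0.097 and 0.108 m))), for 0.2 s.
At the end, for the whole second after the job is handed in: The drift pin stands upright in one hole and the bolt in the other, each within 10 mm of the holder's hole axis and with its flange down on the plate (within 5 mm); the plate lies flat on the holder, within 7 mm of being in line along its length (all of step 2); the robot touches nothing.
It also fails if it takes over 61 s, if anything falls off the work surface, if the arm or the gripper's body presses on something with over 40 N, if the wrist force passes 120 N, or if a joint passes its speed limit or range.

ROBOT

A 6-joint arm with a two-finger parallel gripper is mounted at the origin on the work surface. World frame = base frame: x ahead of the robot, y to its left, z up, the work surface at z = 0. Lengths are in m, angles in rad, forces in N, time in s.
With the tool pointing down it reaches from about 0.2 to 0.875 m from the base axis. Payload 3.4 kg.
Tool frame: the origin (TCP) lies between the finger pads; the fingertips stand 17 mm ahead of it and the grasp point (between the pads) lies 2 mm behind it; z points along the fingers, y is the line along which they close (so a half turn about z gives the same grasp; the last joint's range is limited). The gripper opens to 94 mm and grips with 3 to 60 N. Pads are 16 mm wide; open, the fingers measure 119 mm over their backs; the gripper's body (75 mm by 177 mm) begins 78 mm behind the grasp point.
Start: joints at [1.188, 0.276, 1.505, -0, 1.361, -0.121], TCP at [0.149, 0.555, 0.222] pointing down, gripper open.
Joint ranges: [-2.89, 2.89], [-0.75, 2.08], [0.22, 2.7], [-1.18, 4.32], [0.11, 2.71], [-2.7, 2.7]. Speed limits (rad/s): [2.57, 2.57, 3.14, 3.14, 3.14, 3.14].

INTERFACE

Orientations are given as a 3x3 rotation matrix whose columns are the frame's x, y, z axes.
In Python, from cell import robot, claw, viewer gives the robot as it stands. Calls block until the motion is done:
- robot.move_pose(position, orientation): joint-space move of the TCP to a pose.
- robot.line_to(position, rot=None, vel=0.15): straight line of the TCP; rot=None keeps the orientation; vel is the mean speed in m/s.
- robot.movej(angles): joint-space move.
- claw.command_gripper(opening, force=None): opening from 0.0 (shut) to 1.0 (fully open); force is the grip in N (None keeps the last); returns when the fingers have stopped.
- robot.hold(seconds).
- robot.inverse_kinematics(position, orientation): joint angles nearest the present ones, or None.
- robot.read_state(): the state.
- viewer.camera(name): name is "scene" or "top" or "wrist"; returns a dict with "image" (384x512x3 uint8, blue, green, red), "fx", "fy", "cx", "cy" (pixels), "position" and "rotation" of the camera in the world. Camera axes: x right, y up, looking along -z (the intrinsics and any distortion apply to the point x, -y, -z); pixel columns grow to the right and rows downward; lengths in m; the calibration is good to about 2 mm. The wrist camera is an equidistant fisheye: a pixel r from the principal point sees the ray r / f radians off the axis. A picture is of the moment at which its call begins. There is no depth.
A pose or a line that the arm cannot do raises robot.MotionError and nothing moves.
- robot.hand_in(): hands the job in; it is judged then, once.
The state is a dict: "t": time; "q": joint angles; "joint_velocities": joint speeds; "effort": joint torques, N m; "tcp_pos": TCP position; "tool_rot": TCP orientation; "force": force on the tool from outside, world axes, zero at the start; "moment": the same for the moment, N m; "grip_width": opening from 0.0 (shut) to 1.0 (fully open); "grasp_force": force on a finger pad.
Only numpy, scipy, OpenCV 4.12 (cv2) and the standard library are available. Lean on these libraries where they do the work, as an engineer would, in place of code of your own. Each camera call takes 0.05 s, during which the arm holds its last target. There are 200 camera calls.

## Working session

There is one attempt and no reset: what is moved stays moved. The work goes in short steps, each a Python script; the robot and the scene stay as the last script left them, time stands still between calls to the robot, and variables do not carry over. Pictures are saved under pics/ and viewed, at most 10 in all, crops included, and the job is handed in when it is done.

```bash
mkdir -p pics; ls; python3 - <<'E'
from cell import robot, claw, viewer
import cv2,numpy as np,pickle
for n in ["scene","top"]:
    c=viewer.camera(n); cv2.imwrite(f"pics/{n}0.png",c["image"]); pickle.dump(c,open(f"pics/{n}0.pkl","wb"))
    print(n,{k:(np.round(v,4).tolist() if k!="image" else 0) for k,v in c.items()})
print(robot.read_state()["t"])
E
```

```text
pics
scene {'image': 0, 'fx': 382.5374, 'fy': 382.5374, 'cx': 255.414, 'cy': 193.64, 'position': [1.0018, -0.2718, 0.5483], 'rotation': [[0.4267, -0.5652, 0.706], [0.9043, 0.257, -0.3408], [0.0112, 0.7839, 0.6208]]}
top {'image': 0, 'fx': 413.3008, 'fy': 413.3008, 'cx': 258.6241, 'cy': 191.7088, 'position': [0.3302, 0.0018, 0.902], 'rotation': [[-0.0126, 0.9893, -0.1454], [-0.9999, -0.0133, -0.004], [-0.0059, 0.1454, 0.9894]]}
0.1
```

View pics/top0.png

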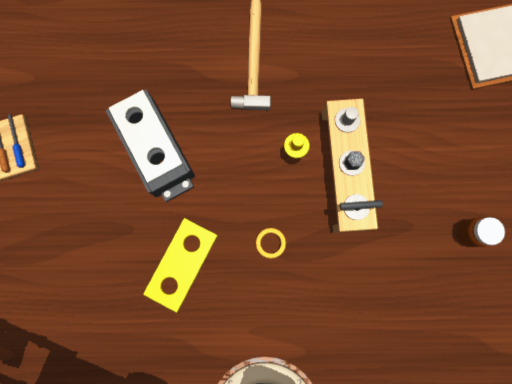

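View pics/scene0.png

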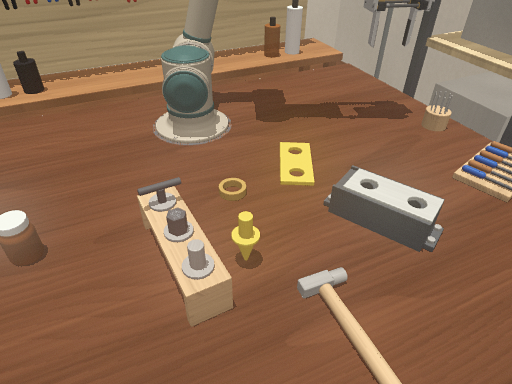

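The top view shows the plate holes near (135,115) and (157,156). In the rack are the drift at (347,118), the bolt at (353,160) and the T-handle at (357,207). The yellow plate and yellow pin are decoys.

```bash
cat > h.py <<'E'
import cv2,numpy as np
def ray(c,px):
    px=np.atleast_2d(np.array(px,float))
    x=(px[:,0]-c["cx"])/c["fx"]; y=(px[:,1]-c["cy"])/c["fy"]
    if c.get("fish"):
        r=np.hypot(x,y)+1e-12; d=np.c_[x/r*np.sin(r),-y/r*np.sin(r),-np.cos(r)]
    else: d=np.c_[x,-y,-np.ones(len(x))]
    return d@np.array(c["rotation"]).T
def onplane(c,px,z):
    d=ray(c,px); p=np.array(c["position"]); return p+d*((z-p[2])/d[:,2])[:,None]
def proj(c,P):
    q=(np.atleast_2d(P)-c["position"])@np.array(c["rotation"]); x,y,z=q[:,0],-q[:,1],-q[:,2]
    if c.get("fish"):
        r=np.hypot(x,y)+1e-12; t=np.arctan2(r,z); x,y=x/r*t,y/r*t
    else: x,y=x/z,y/z
    return np.c_[c["cx"]+c["fx"]*x,c["cy"]+c["fy"]*y]
E
python3 - <<'E'
import pickle; from h import *
for n,pl in [("top",((90,80,120,130),(320,90,70,150))),("scene",((320,160,130,90),(140,180,90,130)))]:
    c=pickle.load(open(f"pics/{n}0.pkl","rb")); im=c["image"]; hsv=cv2.cvtColor(im,cv2.COLOR_BGR2HSV)
    for k,(x,y,w,h) in enumerate(pl):
        s=hsv[y:y+h,x:x+w]; m=((s[...,1]<50)&(s[...,2]>(150 if k==0 else 110))).astype(np.uint8)
        cs,hi=cv2.findContours(m,cv2.RETR_CCOMP,cv2.CHAIN_APPROX_NONE)
        for i,ct in enumerate(cs):
            if cv2.contourArea(ct)<40: continue
            M=cv2.moments(ct); ce=np.array([M["m10"]/M["m00"]+x,M["m01"]/M["m00"]+y]); r=cv2.minAreaRect(ct)
            z=0.075 if k==0 else 0.084
            print(n,k,"hole" if hi[0,i,3]>=0 else "out",ce.round(1),cv2.contourArea(ct),np.round(cv2.boxPoints(r)+[x,y],1).tolist() if k==0 else np.round(r[1],1),onplane(c,ce,z).round(4))
            if k==0 and hi[0,i,3]<0: 
                print("corners",onplane(c,cv2.boxPoints(r)+[x,y],.075).round(4).tolist())
    if 1:
        x,y,w,h=pl[0]; a=cv2.resize(im[y:y+h,x:x+w],None,fx=3,fy=3,interpolation=cv2.INTER_CUBIC)
        x,y,w,h=pl[1]; b=cv2.resize(im[y:y+h,x:x+w],None,fx=3,fy=3,interpolation=cv2.INTER_CUBIC)
        H=max(a.shape[0],b.shape[0]); f=lambda q:cv2.copyMakeBorder(q,0,H-q.shape[0],0,0,cv2.BORDER_CONSTANT)
        cv2.imwrite(f"pics/{n}_z.png",np.hstack([f(a),f(b)]))
E
```

```text
top 0 out [145.1 135.8] 3243.0 [[107.9, 107.7], [143.6, 89.0], [182.5, 163.6], [146.8, 182.2]] [[0.5717 0.2383 0.075 ]]
corners [[0.6335, 0.3178, 0.075], [0.6732, 0.2442, 0.075], [0.5121, 0.1601, 0.075], [0.4744, 0.2322, 0.075]]
top 0 hole [155.6 155.8] 255.5 [[143.0, 156.0], [156.0, 143.0], [168.5, 155.5], [155.5, 168.5]] [[0.529  0.2155 0.075 ]]
top 0 hole [133.9 114.8] 250.5 [[125.0, 124.0], [125.0, 106.0], [143.0, 106.0], [143.0, 124.0]] [[0.6172 0.2628 0.075 ]]
top 1 out [357.1 213.4] 176.0 [10.4 24.2] [[ 0.4043 -0.1896  0.084 ]]
top 1 out [355.5 198.5] 116.0 [ 8. 21.] [[ 0.4342 -0.1878  0.084 ]]
top 1 out [351.7 162.5] 455.0 [24. 24.] [[ 0.5076 -0.1835  0.084 ]]
top 1 hole [349.7 163.8] 128.5 [17.6 12.6] [[ 0.505  -0.1794  0.084 ]]
top 1 out [347.3 119.2] 450.0 [23.8 24.2] [[ 0.5983 -0.1787  0.084 ]]
top 1 hole [346.2 119.9] 102.0 [12.7 10.6] [[ 0.5969 -0.1763  0.084 ]]
scene 0 out [394.6 194. ] 2195.0 [[342.3, 186.8], [351.6, 162.9], [443.6, 198.9], [434.2, 222.8]] [[0.58   0.2415 0.075 ]]
corners [[0.5168, 0.1596, 0.075], [0.4525, 0.2304, 0.075], [0.6326, 0.3195, 0.075], [0.677, 0.2496, 0.075]]
scene 0 hole [416.9 202.4] 173.5 [[407.0, 208.0], [407.0, 197.0], [427.0, 197.0], [427.0, 208.0]] [[0.6188 0.2633 0.075 ]]
scene 0 hole [368.9 183.9] 144.0 [[360.0, 189.0], [360.0, 179.0], [378.0, 179.0], [378.0, 189.0]] [[0.5313 0.2158 0.075 ]]
scene 1 out [196.4 261.3] 741.5 [39. 31.] [[ 0.5918 -0.1767  0.084 ]]
scene 1 hole [196.4 261.5] 41.0 [7.  9.9] [[ 0.5924 -0.1768  0.084 ]]
scene 1 out [178.5 234. ] 209.0 [18.3 29. ] [[ 0.52  -0.185  0.084]]
scene 1 out [166.8 206.6] 426.0 [38.1 22.6] [[ 0.4404 -0.1842  0.084 ]]
scene 1 out [157.8 184.7] 98.5 [ 3.7 41.5] [[ 0.3666 -0.1827  0.084 ]]
```

View pics/top_z.png

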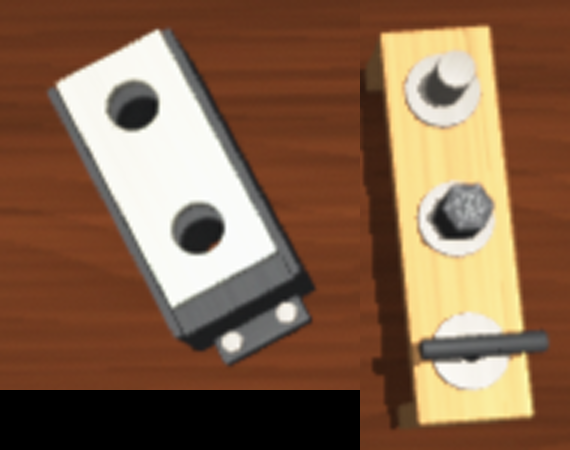

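The zoom shows the plate slid toward the upper (far) end, with about 20 mm of block bare at the lower end. The heights and the 0.0997 m hole spacing check out. I'll move over the holder and then the rack, and refine both with the wrist camera.

```bash
cat >> h.py <<'E'
def down(yaw,flip=0):
    a=yaw+np.pi*flip; y=np.array([-np.sin(a),np.cos(a),0]); z=np.array([0,0,-1.]); return np.c_[np.cross(y,z),y,z]
HY=np.arctan2(.0473,.0878); RY=np.arctan2(.0048,.0907)
E
python3 - <<'E'
from cell import robot, claw, viewer
from h import *; import pickle
for nm,p,yaw in [("hold",[.57,.235,.16],HY),("rack",[.56,-.18,.16],RY)]:
    for f in (0,1):
        q=robot.inverse_kinematics(p,down(yaw,f)); print(nm,f,None if q is None else np.round(q,2))
print(np.round(robot.read_state()["tool_rot"],2).tolist())
def best(p,yaw):
    return min((0,1),key=lambda f:abs((robot.inverse_kinematics(p,down(yaw,f)) or [9]*6)[5]) if robot.inverse_kinematics(p,down(yaw,f)) is not None else 9) if 0 else min((0,1),key=lambda f:(lambda q:9 if q is None else abs(q[5]))(robot.inverse_kinematics(p,down(yaw,f))))
out=[]
for nm,p,yaw in [("hold",[.53,.217,.26],HY),("rack",[.53,-.18,.26],RY)]:
    f=best(p,yaw); print(nm,f); robot.move_pose(p,down(yaw,f)); 
    c=dict(viewer.camera("wrist")); c["fish"]=1; pickle.dump(c,open(f"pics/w_{nm}.pkl","wb")); out.append(c["image"])
    print({k:np.round(v,4).tolist() for k,v in c.items() if k!="image"})
print(robot.read_state()["t"])
cv2.imwrite("pics/w1.png",cv2.resize(np.vstack(out),None,fx=.78,fy=.78)); cv2.imwrite("pics/wh.png",out[0])
E
```

```text
hold 0 [ 0.28  0.38  1.51 -0.    1.25 -1.79]
hold 1 [ 0.28  0.38  1.51 -0.    1.25  1.35]
rack 0 [-0.43  0.34  1.58 -0.    1.23 -2.05]
rack 1 [-0.43  0.34  1.58 -0.    1.23  1.09]
[[-0.97, 0.26, -0.0], [0.26, 0.97, -0.0], [0.0, -0.0, -1.0]]
hold 1
{'fx': 297.3186, 'fy': 297.3186, 'cx': 256.5483, 'cy': 191.7737, 'position': [0.5889, 0.2496, 0.4215], 'rotation': [[0.4752, 0.8557, 0.2049], [-0.8799, 0.4622, 0.1101], [-0.0005, -0.2327, 0.9726]], 'fish': 1}
rack 1
{'fx': 297.3186, 'fy': 297.3186, 'cx': 256.5483, 'cy': 191.7737, 'position': [0.5974, -0.1753, 0.4216], 'rotation': [[0.0539, 0.9712, 0.2319], [-0.9985, 0.0526, 0.012], [-0.0005, -0.2322, 0.9727]], 'fish': 1}
3.525
```

View pics/w1.png

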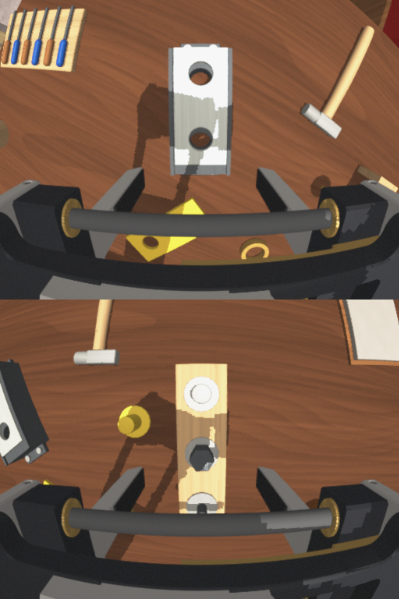

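The wrist view shows both ends of the holder at scaled x 168–232, y 45–175. The drift is at scaled (201,394) and the bolt at (203,455). I'll enlarge both.

```bash
python3 - <<'E'
import pickle; from h import *
a=pickle.load(open("pics/w_hold.pkl","rb")); b=pickle.load(open("pics/w_rack.pkl","rb"))
A=cv2.resize(a["image"][45:240,205:310],None,fx=3,fy=3,interpolation=cv2.INTER_CUBIC)
B=cv2.resize(b["image"][80:275,215:300],None,fx=3,fy=3,interpolation=cv2.INTER_CUBIC)
cv2.imwrite("pics/w2.png",np.hstack([A,B]))
# predictions
u=np.array([.8805,.474,0]);pc=np.array([.5739,.2393,0])
print("plate holes pred",proj(a,[pc+u*.05+[0,0,.075],pc-u*.05+[0,0,.075]]).round(1))
hc=pc-u*.0095
print("block ends pred z.065",proj(a,[hc+u*.1+[0,0,.065],hc-u*.1+[0,0,.065]]).round(1))
print("drift top, bolt top pred",proj(b,[[.598,-.178,.128],[.508,-.183,.12],[.598,-.178,.084]]).round(1))
# gray profile along holder axis in image at columns off the holes
g=cv2.cvtColor(a["image"],cv2.COLOR_BGR2GRAY)
for x in (226,237,278,285): print(x,g[50:80,x].tolist(),g[205:235,x].tolist())
E
```

```text
plate holes pred [[258.4  94.6]
 [258.3 179.6]]
block ends pred z.065 [[258.4  62.4]
 [258.1 224.1]]
drift top, bolt top pred [[259.5 121.7]
 [259.4 208.1]
 [259.1 121.7]]
226 [96, 95, 93, 91, 95, 96, 96, 99, 98, 96, 149, 246, 247, 247, 247, 247, 247, 247, 247, 247, 247, 247, 247, 247, 247, 247, 247, 247, 247, 247] [247, 247, 247, 247, 247, 243, 185, 140, 133, 133, 134, 134, 135, 133, 134, 133, 135, 132, 111, 105, 105, 104, 105, 106, 107, 106, 101, 98, 96, 97]
237 [95, 94, 95, 94, 96, 102, 128, 170, 231, 244, 246, 247, 247, 247, 247, 247, 247, 247, 247, 247, 247, 247, 247, 247, 247, 247, 247, 247, 247, 247] [247, 247, 247, 247, 247, 243, 191, 140, 134, 134, 130, 127, 107, 122, 125, 102, 92, 82, 74, 58, 62, 61, 62, 61, 62, 65, 66, 67, 66, 69]
278 [93, 92, 93, 96, 96, 103, 127, 140, 151, 187, 220, 247, 247, 247, 247, 247, 247, 247, 247, 247, 247, 247, 247, 247, 247, 247, 247, 247, 247, 247] [247, 247, 247, 247, 247, 244, 194, 142, 136, 136, 135, 136, 134, 137, 134, 134, 133, 132, 127, 103, 103, 104, 104, 105, 104, 106, 103, 101, 100, 100]
285 [91, 88, 88, 90, 90, 92, 94, 94, 96, 98, 149, 246, 247, 247, 247, 247, 247, 247, 247, 247, 247, 247, 247, 247, 247, 247, 247, 247, 247, 247] [247, 247, 247, 247, 247, 243, 187, 138, 134, 134, 134, 132, 132, 133, 132, 131, 132, 130, 114, 102, 100, 101, 101, 103, 104, 106, 105, 106, 107, 105]
```

View pics/w2.png

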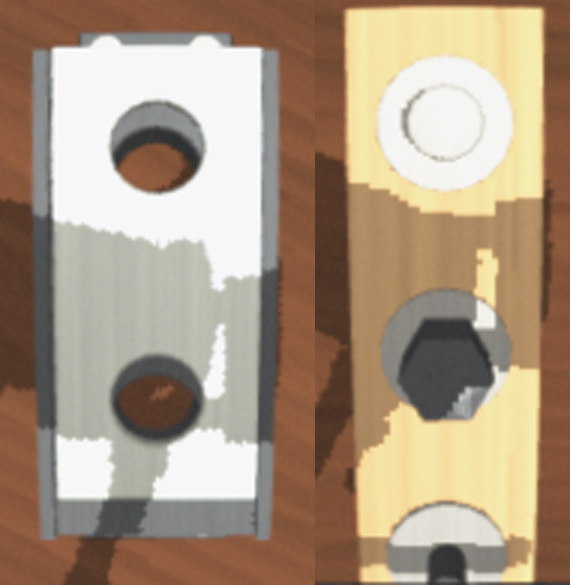

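```bash
python3 - <<'E'
import pickle; from h import *
a=pickle.load(open("pics/w_hold.pkl","rb")); b=pickle.load(open("pics/w_rack.pkl","rb")); t=pickle.load(open("pics/top0.pkl","rb"))
u=np.array([np.cos(HY),np.sin(HY)]);v=np.array([-u[1],u[0]])
f=lambda c,px,z:[(round(float(p[:2]@u),4),round(float(p[:2]@v),4)) for p in onplane(c,px,z)]
print("plate ends", f(a,[(231,60.2),(285,60.2),(226,211.1),(285,211.1)],.075))
print("block near end", f(a,[(278,223.5),(230,223.5)],.065), "rail near", f(a,[(221,224.5),(293,224.5)],.071),"rail far",f(a,[(217,62),(297,62)],.071))
print("holes", f(a,[(257.3,93.7),(257.4,177.5)],.075))
print("foot far", f(a,[(258,55.8)],.01))
# rail sides outer
print("top-view plate holes",f(t,[(155.6,155.8),(133.9,114.8)],.075))
# rail end in top view: block near end line crop (180,333)-(290,275)
print("top block end",f(t,[(90+182/3,80+333/3),(90+300/3,80+275/3)],.07))
im=b["image"]; 
print("drift flange",onplane(b,[(215+444.5/3,80+123/3)],.084).round(4),"handle top",onplane(b,[(215+446/3,80+122/3)],.128).round(4))
print("bolt head top",onplane(b,[(215+446/3,80+368/3)],.12).round(4),"bolt flange",onplane(b,[(215+445/3,80+354/3)],.084).round(4))
print("rack sides", onplane(b,[(215+348/3,80+70/3),(215+358/3,80+500/3),(215+543/3,80+70/3),(215+534/3,80+500/3)],.078).round(4).tolist())
E
```

```text
plate ends [(0.7102, -0.0298), (0.7103, -0.0922), (0.5296, -0.0221), (0.5297, -0.0943)]
block near end [(0.5101, -0.0868), (0.5099, -0.0257)] rail near [(0.5106, -0.0148), (0.5107, -0.1053)] rail far [(0.7093, -0.0129), (0.7095, -0.1067)]
holes [(0.6698, -0.0602), (0.5713, -0.0605)]
foot far [(0.7299, -0.0612)]
top-view plate holes [(0.568, -0.0611), (0.6681, -0.0613)]
top block end [(0.5091, -0.0185), (0.5056, -0.1072)]
drift flange [[ 0.609  -0.2999  0.084 ]] handle top [[ 0.6079 -0.2841  0.128 ]]
bolt head top [[ 0.5196 -0.2975  0.12  ]] bolt flange [[ 0.5162 -0.3107  0.084 ]]
rack sides [[0.626, -0.2604, 0.078], [0.4483, -0.2836, 0.078], [0.6364, -0.3448, 0.078], [0.4489, -0.3691, 0.078]]
```

```bash
python3 - <<'E'
import pickle; from h import *
b=pickle.load(open("pics/w_rack.pkl","rb")); t=pickle.load(open("pics/top0.pkl","rb")); s=pickle.load(open("pics/scene0.pkl","rb"))
k=lambda x,y:(215+(x-315)/3,80+y/3)
print("drift flange",onplane(b,[k(444.5,123)],.084).round(4),"handle top",onplane(b,[k(446,122)],.128).round(4))
print("bolt head top",onplane(b,[k(446,368)],.12).round(4),"bolt flange",onplane(b,[k(446,354)],.084).round(4))
print("rack sides", onplane(b,[k(348,70),k(358,500),k(543,70),k(534,500)],.078).round(4).tolist())
q=lambda x,y:(320+(x-360)/3,90+y/3)
print("top: drift handle top",onplane(t,[q(458,71)],.128).round(4),"flange",onplane(t,[q(442.5,90.5)],.084).round(4),"bolt flange",onplane(t,[q(456,217)],.084).round(4),"head",onplane(t,[q(469,208)],.12).round(4))
u=np.array([np.cos(HY),np.sin(HY)]);v=np.array([-u[1],u[0]])
im=s["image"];print("holder centre", .6095*u-.0606*v)
E
```

```text
drift flange [[ 0.5988 -0.1769  0.084 ]] handle top [[ 0.599  -0.1771  0.128 ]]
bolt head top [[ 0.5139 -0.1819  0.12  ]] bolt flange [[ 0.5096 -0.1824  0.084 ]]
rack sides [[0.6176, -0.139, 0.078], [0.4426, -0.1491, 0.078], [0.6217, -0.2133, 0.078], [0.4465, -0.223, 0.078]]
top: drift handle top [[ 0.5949 -0.1798  0.128 ]] flange [[ 0.5962 -0.1789  0.084 ]] bolt flange [[ 0.5079 -0.1841  0.084 ]] head [[ 0.5058 -0.1846  0.12  ]]
holder centre [0.56532957 0.23572248]
```

Relative offsets agree between the cameras: the plate is +10 mm off along holder x, and the row spacing and heights fit. Grasping the drift next.

```bash
cat >> h.py <<'E'
RY=.055
U=np.array([np.cos(HY),np.sin(HY),0]);V=np.array([-U[1],U[0],0])
HC=.609*U-.0606*V
DR=np.array([.5976,-.1778,0]); BO=np.array([.5085,-.1831,0])
Rr=down(RY,1); Rh=down(HY,1)
z=lambda p,h:[p[0],p[1],h]
E
python3 - <<'E'
from cell import robot, claw, viewer
from h import *
robot.move_pose(z(DR,.17),Rr); robot.line_to(z(DR,.107),vel=.12)
w=claw.command_gripper(0.0,40); s=robot.read_state(); print("width mm",s["grip_width"]*94,s["grasp_force"])
robot.line_to(z(DR,.25),vel=.2); s=robot.read_state(); print(s["grip_width"]*94,s["force"],s["t"])
robot.move_pose(z(HC+.05*U,.24),Rh)
robot.line_to(z(HC+.05*U,.185),vel=.1)
c=viewer.camera("scene"); d=viewer.camera("wrist")
cv2.imwrite("pics/ins.png",np.hstack([cv2.resize(c["image"][60:260,300:480],None,fx=2,fy=2,interpolation=cv2.INTER_CUBIC),cv2.resize(d["image"][:300,130:390],(347,400))]))
print(robot.read_state()["t"],robot.read_state()["tcp_pos"])
E
```

```text
width mm 25.3402702725901 39.9999725818634
25.204403719953348 [ 0.03665475  0.24601865 -3.69555997] 6.65
9.0583 [0.60963828 0.2593137  0.1860646 ]
```

View pics/ins.png

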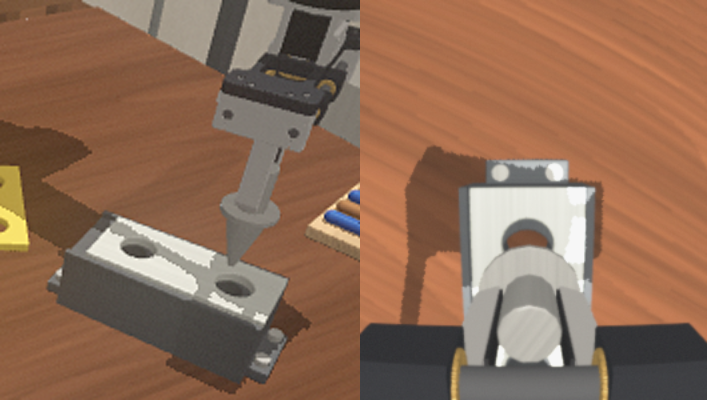

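The pin is held upright, with its tip over the far hole on the holder-centre side as intended. Inserting with force checks.

```bash
python3 - <<'E'
from cell import robot, claw, viewer
from h import *
p=HC+.05*U
for h in [.16,.145,.135,.125,.118,.112,.108,.1055,.104]:
    robot.line_to(z(p,h),vel=.06); s=robot.read_state(); f=np.array(s["force"])
    print(h,round(s["tcp_pos"][2],4),"Fu %.1f Fv %.1f Fz %.1f"%(f@U,f@V,f[2]),np.round(s["moment"],2),round(s["t"],2))
    if f[2]>35 or np.linalg.norm(f[:2])>35: print("STOP"); break
E
```

```text
0.16 0.1595 Fu -0.2 Fv 0.1 Fz -3.4 [-0.01  0.15  0.05] 9.62
0.145 0.1444 Fu -0.7 Fv 0.5 Fz -2.7 [-0.06  0.16  0.  ] 10.03
0.135 0.1344 Fu -0.5 Fv 0.0 Fz -2.9 [-0.06  0.12 -0.01] 10.34
0.125 0.1243 Fu -0.4 Fv -0.6 Fz -2.9 [-0.08  0.13 -0.08] 10.66
0.118 0.1174 Fu 0.5 Fv -0.6 Fz -1.9 [ 0.04  0.11 -0.04] 10.93
0.112 0.1114 Fu 0.7 Fv 0.1 Fz -3.2 [-0.05  0.15 -0.01] 11.18
0.108 0.1076 Fu 1.1 Fv -0.2 Fz -3.6 [-0.06  0.16 -0.02] 11.43
0.1055 0.1053 Fu 0.3 Fv -0.1 Fz -3.3 [-0.05  0.14  0.02] 11.68
0.104 0.104 Fu -0.9 Fv -0.3 Fz -3.1 [-0.05  0.13 -0.  ] 11.93
```

```bash
python3 - <<'E'
from cell import robot, claw, viewer
from h import *
p=HC+.05*U
claw.command_gripper(0.8); robot.line_to(z(p,.2),vel=.15)
robot.move_pose(z(BO,.19),Rr)
c=viewer.camera("top"); d=viewer.camera("scene")
cv2.imwrite("pics/chk.png",np.hstack([cv2.resize(c["image"][80:210,90:210],None,fx=3,fy=3,interpolation=cv2.INTER_CUBIC),cv2.resize(d["image"][140:260,310:450],(420,390),interpolation=cv2.INTER_CUBIC)]))
for n,x in (("top",c),("scene",d)):
    print(n,"pred handle top",proj(x,[z(p,.125),z(p,.081),z(HC-.05*U,.075)]).round(1).tolist())
print(robot.read_state()["t"])
E
```

```text
top pred handle top [[127.9, 110.4], [134.7, 117.7], [157.4, 159.7]]
scene pred handle top [[418.7, 179.5], [412.5, 197.7], [364.1, 181.7]]
15.375
```

View pics/chk.png

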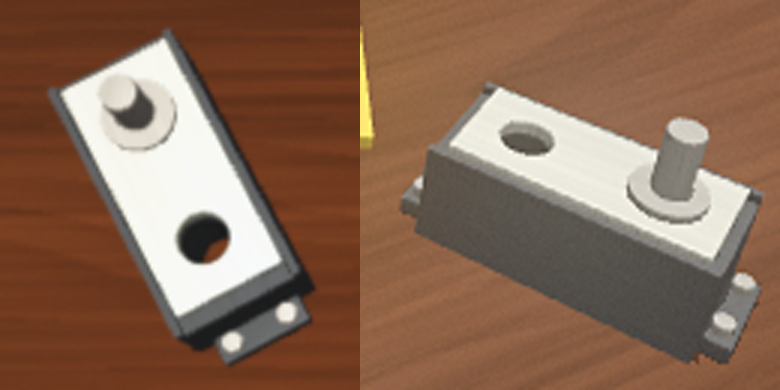

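The pin is seated: the flange is flat on the plate at top-view (136,118), against a predicted (135,118). The plate moved into line, with its near hole at (158,159) against a predicted (157,160). Bolt next.

```bash
python3 - <<'E'
from cell import robot, claw, viewer
from h import *
robot.line_to(z(BO,.107),vel=.12)
claw.command_gripper(0.0,40); s=robot.read_state(); print("width mm",s["grip_width"]*94,s["grasp_force"])
robot.line_to(z(BO,.25),vel=.2); s=robot.read_state(); print(s["grip_width"]*94,s["force"],s["t"])
p=HC-.05*U
robot.move_pose(z(p,.25),Rh); robot.line_to(z(p,.17),vel=.1)
ok=True
for h in [.15,.13,.12,.112,.108,.1055,.104]:
    robot.line_to(z(p,h),vel=.06); s=robot.read_state(); f=np.array(s["force"])
    print(h,"Fu %.1f Fv %.1f Fz %.1f"%(f@U,f@V,f[2]),round(s["t"],2))
    if f[2]>25 or np.linalg.norm(f[:2])>25: print("STOP"); ok=False; break
if ok:
    claw.command_gripper(0.8); robot.line_to(z(p,.2),vel=.15); robot.move_pose([.4,-.05,.3],Rh)
    c=viewer.camera("top"); d=viewer.camera("scene")
    cv2.imwrite("pics/fin.png",np.hstack([cv2.resize(c["image"][80:210,90:210],None,fx=3,fy=3,interpolation=cv2.INTER_CUBIC),cv2.resize(d["image"][140:260,310:450],(420,390),interpolation=cv2.INTER_CUBIC)]))
    print(robot.read_state()["t"])
E
```

```text
width mm 33.31761818678298 40.000429674983025
32.950801888001095 [ 0.30711795 -0.05882663 -2.83676161] 17.8167
0.15 Fu -0.2 Fv -0.0 Fz -2.3 20.72
0.13 Fu -0.5 Fv -0.3 Fz -2.6 21.2
0.12 Fu 0.3 Fv 0.1 Fz -3.3 21.52
0.112 Fu 0.1 Fv -0.2 Fz -2.3 21.8
0.108 Fu 0.5 Fv 0.7 Fz -2.4 22.05
0.1055 Fu 0.8 Fv 0.1 Fz -2.7 22.3
0.104 Fu -1.4 Fv -0.6 Fz -1.8 22.55
25.4083
```

View pics/fin.png

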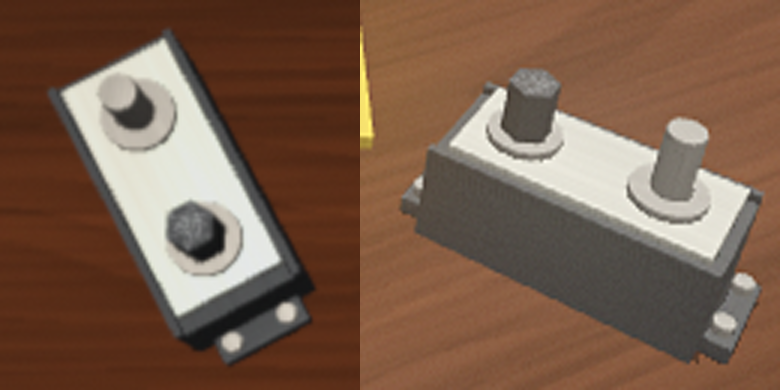

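Both flanges sit flat on the plate, in crop at (138,114) and (204,237), and both parts stand upright with the arm clear. Handing in.

```bash
python3 -c "
from cell import robot
print(robot.hand_in())"
```

```text
the job is handed in; nothing more can be done
None
```

The drift pin is home in the far hole and the bolt in the near hole, with the plate in line and the arm clear; I handed the job in at about 25 s of the 61 s limit, and the judge's verdict was not shown.

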